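# Set the yellow-capped couplings on their shadow tiles

## Robot

A 6-joint arm with a two-finger parallel gripper is mounted at the origin on the work surface. World frame = base frame: x ahead of the robot, y to its left, z up, the work surface at z = 0. Lengths are in m, angles in rad, forces in N, time in s.
With the tool pointing down it reaches from about 0.425 to 1.125 m from the base axis. Payload 14.9 kg.
Tool frame: the origin (TCP) lies between the finger pads; the fingertips stand 11 mm ahead of it and the grasp point (between the pads) lies 8 mm behind it; z points along the fingers, y is the line along which they close (so a half turn about z gives the same grasp; the last joint's range is limited). The gripper opens to 91 mm and grips with 3 to 60 N. Pads are 32 mm wide; open, the fingers measure 118 mm over their backs; the gripper's body (76 mm by 178 mm) begins 60 mm behind the grasp point.
Start: joints at [1.201, 0.379, 1.734, -0, 1.028, -0.033], TCP at [0.231, 0.661, 0.225] pointing down, gripper open.
Joint ranges: [-2.77, 2.77], [-0.74, 2.19], [0, 2.66], [-1.06, 4.2], [0.31, 2.87], [-3.08, 3.08]. Speed limits (rad/s): [1.89, 1.89, 2.39, 3.14, 3.14, 3.14].

## Interface

Orientations are given as a unit quaternion [w, x, y, z].
In Python, from workcell import arm gives the robot as it stands.
- The arm moves only by the tool drive_tool, never from a script. Its argument "series" is a list of rows, each a list of 3 entries, a list of its own where there are three numbers: the shift along the world's x, y, z in m, then the turn about the world's z in degrees, then the finger opening in m, from 0 to 0.0912. A call has 1 to 20 rows; each row is the pose to reach, as a shift and turn from the pose commanded when the call began; what a row does not reach only later rows make up. A row lasts 1/12 s, in which the tool goes at most 41.7 mm and 7.16 degrees, less where a joint would pass 70% of its speed; a pose out of reach is approached as far as the arm can. A call with a gripper value outside its range is refused whole. The fingers move at their own pace and stop on an object; "force" is the grip in N (left out, the last holds). Time passes only in rows, so rows that repeat a pose let the fingers close. It gives the time, the measured TCP pose, the force, the opening and the grip force at its end, in the units of the state.
- arm.sense(): the state, without advancing time (a new reading comes with each control period).
- arm.snapshot(name): name is "scene" or "top"; returns the picture (420x560x3 uint8, blue, green, red); there is no depth.
- arm.camera_model(name): a dict with "fx", "fy", "cx", "cy" (pixels), "cam_to_world" (4x4, takes a point from camera to world coordinates). Camera axes: x right, y down, z forward; pixel columns grow to the right and rows downward; lengths in m; the calibration is good to about 2 mm. A picture is of the moment at which its call begins. camera_model takes no time and is no camera call.
- arm.sign_off(): hands the job in; it is judged then, once.
Trained networks look in the newest picture that a camera, given by its name, has taken for a name from the list of things; names that differ only in an ending like _2 or _b are one class to them, and where a whole thing is asked for, a point or a joint stands for the part that bears it (a point fixed in the world has none). Each returns a list of dicts, best first, with "p" (0 to 1); they miss things now and then, are a little off and sometimes report something else, mostly with a low value. They report only what shows in the picture. A call takes as long as a camera call. They do not tell look-alikes from the thing itself.
- arm.trace(camera, target): "region" (420x560 bool, what is visible of it) and "centre" ([column, row] in pixels, amid what is visible of it).
- arm.tip_of(camera, target): "centre" ([column, row] in pixels: a listed point, or the origin of a listed thing).
The state is a dict: "clock": time; "qpos": joint angles; "joint_velocities": joint speeds; "tau": joint torques, N m; "tcp_pos": TCP position; "tool_rot": TCP orientation; "contact_force": force on the tool from outside, world axes, zero at the start; "moment": the same for the moment, N m; "finger_gap": finger opening in m; "gripper_force": force on a finger pad.
Only numpy, scipy, OpenCV 4.12 (cv2) and the standard library are available. Lean on these libraries where they do the work, as an engineer would, in place of code of your own. Each camera call takes 0.05 s, during which the arm holds its last target. There are 200 camera calls.

## Task

Lay out the kit for the next job: stand each of the four yellow-capped pipe couplings upright in the middle of the plywood tile whose painted black disc is the same size as that coupling, so that it covers its disc. Set each one down gently, without dropping it, and leave the blue-capped couplings standing where they are.

Things in the scene. Friction and masses are not known exactly. Their poses are not given: they have to be found in the camera images.
- yellow_small: loose: the smallest yellow-capped pipe coupling, an upright closed steel cylinder with a bright yellow plastic cap on top and a thin one below, 24 mm in diameter, 34 mm tall, under 0.5 kg; origin at the centre of its underside, z up along its axis. It starts standing on the bench (z = 0) among the other couplings, whose centres are at least 80 mm apart
- yellow_medium: loose: the second smallest yellow-capped pipe coupling, an upright closed steel cylinder with a bright yellow plastic cap on top and a thin one below, 36 mm in diameter, 38 mm tall, under 0.5 kg; origin at the centre of its underside, z up along its axis. It starts standing on the bench (z = 0) among the other couplings, whose centres are at least 80 mm apart
- yellow_large: loose: the second largest yellow-capped pipe coupling, an upright closed steel cylinder with a bright yellow plastic cap on top and a thin one below, 48 mm in diameter, 44 mm tall, under 0.5 kg; origin at the centre of its underside, z up along its axis. It starts standing on the bench (z = 0) among the other couplings, whose centres are at least 80 mm apart
- yellow_giant: loose: the largest yellow-capped pipe coupling, an upright closed steel cylinder with a bright yellow plastic cap on top and a thin one below, 60 mm in diameter, 50 mm tall, under 0.5 kg; origin at the centre of its underside, z up along its axis. It starts standing on the bench (z = 0) among the other couplings, whose centres are at least 80 mm apart
- blue_medium: loose, leave it standing where it is: a blue-capped steel pipe coupling, 36 mm in diameter, 38 mm tall, among the yellow-capped ones; origin at the centre of its underside, z up
- blue_large: loose, leave it standing where it is: a blue-capped steel pipe coupling, 48 mm in diameter, 44 mm tall, among the yellow-capped ones; origin at the centre of its underside, z up
- tile_small: fixed: plywood tile, 90 mm square and 6 mm thick, lying on the bench, with a flat black disc 24 mm in diameter painted at its middle: the place of the smallest yellow-capped coupling; origin at the centre of the tile's underside, z up, so the surface to stand things on is 6 mm above it. The middles of the tiles are at least 100 mm apart
- tile_medium: fixed: plywood tile, 90 mm square and 6 mm thick, lying on the bench, with a flat black disc 36 mm in diameter painted at its middle: the place of the second smallest yellow-capped coupling; origin at the centre of the tile's underside, z up, so the surface to stand things on is 6 mm above it. The middles of the tiles are at least 100 mm apart
- tile_large: fixed: plywood tile, 90 mm square and 6 mm thick, lying on the bench, with a flat black disc 48 mm in diameter painted at its middle: the place of the second largest yellow-capped coupling; origin at the centre of the tile's underside, z up, so the surface to stand things on is 6 mm above it. The middles of the tiles are at least 100 mm apart
- tile_giant: fixed: plywood tile, 90 mm square and 6 mm thick, lying on the bench, with a flat black disc 60 mm in diameter painted at its middle: the place of the largest yellow-capped coupling; origin at the centre of the tile's underside, z up, so the surface to stand things on is 6 mm above it. The middles of the tiles are at least 100 mm apart
There are look-alikes about, which are no part of the job. What is shaped like the tile_small but orange is not meant.

How it is judged:
At the end, for the whole second after the job is handed in: Each yellow-capped coupling stands upright (within 0.1 rad) and at rest on the tile with the disc of its own diameter, its axis within 12 mm of the disc's middle; both blue-capped couplings still stand within 20 mm of where they were (horizontal distance between yellow_small and tile_small below 0.012 m and z of yellow_small in the frame of tile_small between 0.003 and 0.009 m and angle between each of yellow_small, yellow_medium, yellow_large, yellow_giant, blue_medium, blue_large's own z axis and vertical below 0.1 rad and linear speed of each of yellow_small, yellow_medium, yellow_large, yellow_giant below 0.02 m/s and horizontal distance between yellow_medium and tile_medium below 0.012 m and z of yellow_medium in the frame of tile_medium between 0.003 and 0.009 m and horizontal distance between yellow_large and tile_large below 0.012 m and z of yellow_large in the frame of tile_large between 0.003 and 0.009 m and horizontal distance between yellow_giant and tile_giant below 0.012 m and z of yellow_giant in the frame of tile_giant between 0.003 and 0.009 m and distance of each of blue_medium, blue_large from where it was at the start of the episode below 0.02 m); the robot touches nothing.
It fails at once if a yellow-capped coupling is dropped from more than about 2 cm, or thrown (over 0.6 m/s with no finger touching it) ((linear speed of yellow_small above 0.6 m/s and contact force between yellow_small and the fingers below 0.05 N) or (linear speed of yellow_medium above 0.6 m/s and contact force between yellow_medium and the fingers below 0.05 N) or (linear speed of yellow_large above 0.6 m/s and contact force between yellow_large and the fingers below 0.05 N) or (linear speed of yellow_giant above 0.6 m/s and contact force between yellow_giant and the fingers below 0.05 N)).
It fails at once if a blue-capped coupling is moved by more than 20 mm or knocked over (distance of any of blue_medium, blue_large from where it was at the start of the episode above 0.02 m or angle between any of blue_medium, blue_large's own z axis and vertical above 0.4 rad).
It also fails if it takes over 99 s, if anything falls off the work surface, if the arm or the gripper's body presses on something with over 40 N, if the wrist force passes 120 N, or if a joint passes its speed limit or range.

## Working session

There is one attempt and no reset: what is moved stays moved. The work goes in short steps, Python scripts to look and compute and a tool call to move; the robot and the scene stay as the last step left them, time stands still between calls to the robot, and variables do not carry over. Pictures are saved under pics/ and viewed, at most 14 in all, crops included, and the job is handed in when it is done.

Besides the shell and the picture viewer there is one more tool, called after "Emit:" as name(argument=value, ...) on one line, values as JSON. drive_tool: Moves the arm, as the interface text tells. Its arguments: {"type":"object","properties":{"series":{"type":"array","items":{"type":"array"}},"force":{"type":"number"}},"required":["series"]}

```bash
mkdir -p pics; cat > h.py <<'E'
import numpy as np, cv2
from workcell import arm
def ray(cam,px):
    m=arm.camera_model(cam); T=np.array(m["cam_to_world"])
    d=T[:3,:3]@np.array([(px[0]-m["cx"])/m["fx"],(px[1]-m["cy"])/m["fy"],1.])
    return T[:3,3],d/np.linalg.norm(d)
def at_z(cam,px,z):
    o,d=ray(cam,px); return o+d*(z-o[2])/d[2]
def tri(p1,p2):
    (o1,d1),(o2,d2)=ray("scene",p1),ray("top",p2)
    s=np.linalg.lstsq(np.c_[d1,-d2],o2-o1,rcond=None)[0]
    a,b=o1+s[0]*d1,o2+s[1]*d2
    return (a+b)/2,np.linalg.norm(a-b)
def proj(cam,P):
    m=arm.camera_model(cam); T=np.linalg.inv(np.array(m["cam_to_world"]))
    c=T[:3,:3]@np.asarray(P)+T[:3,3]; return c[0]/c[2]*m["fx"]+m["cx"],c[1]/c[2]*m["fy"]+m["cy"]
E
python3 - <<'E'
from h import *
for c in ("scene","top"):
    im=arm.snapshot(c); cv2.imwrite(f"pics/{c}0.png",im)
    m=arm.camera_model(c); print(c,m["fx"],np.round(m["cam_to_world"],3).tolist())
s=arm.sense(); print(s["clock"],s["tcp_pos"],s["tool_rot"],s["contact_force"],s["finger_gap"])
N=["yellow_small","yellow_medium","yellow_large","yellow_giant","blue_medium","blue_large","tile_small","tile_medium","tile_large","tile_giant"]
for n in N:
    for c in ("scene","top"):
        print(n,c,[(np.round(d["centre"]).astype(int).tolist(),round(d["p"],2),int(d["region"].sum())) for d in arm.trace(c,n)], [(np.round(d["centre"],1).tolist(),round(d["p"],2)) for d in arm.tip_of(c,n)])
E
```

```text
scene 406.4618320344682 [[-0.738, 0.5, -0.452, 0.875], [0.674, 0.531, -0.513, 0.488], [-0.016, -0.684, -0.73, 0.83], [0.0, 0.0, 0.0, 1.0]]
top 433.61523144636016 [[-0.017, -0.996, 0.09, 0.303], [-1.0, 0.018, 0.01, -0.078], [-0.011, -0.09, -0.996, 1.102], [0.0, 0.0, 0.0, 1.0]]
0.1 [0.23123033 0.66036438 0.22435564] [-8.78658019e-05  1.67595195e-01  9.85855783e-01 -4.67707019e-04] [-0.13206189 -0.20351724  0.82696925] 0.0911159015104669
yellow_small scene [([312, 363], 0.67, 139)] [([312.4, 365.4], 0.71)]
yellow_small top [] [([149.4, 144.6], 0.41)]
yellow_medium scene [([330, 278], 0.55, 260), ([314, 362], 0.36, 176)] [([328.8, 282.8], 0.66)]
yellow_medium top [([186, 209], 0.64, 218)] [([187.7, 210.3], 0.46), ([147.2, 146.4], 0.22)]
yellow_large scene [([359, 318], 0.83, 533)] [([361.4, 321.2], 0.92)]
yellow_large top [([141, 196], 0.8, 292), ([190, 145], 0.75, 566)] [([146.2, 200.3], 0.7)]
yellow_giant scene [([276, 317], 0.88, 784)] [([278.9, 321.6], 0.95)]
yellow_giant top [([190, 146], 0.81, 513)] [([191.1, 148.9], 0.71)]
blue_medium scene [([252, 286], 0.84, 271), ([254, 218], 0
[... 521 characters left out ...]
85), ([358.0, 321.6], 0.46)]
tile_small top [([433, 280], 0.92, 1319), ([416, 179], 0.6, 1233), ([361, 148], 0.59, 1169), ([376, 313], 0.58, 1329)] [([361.6, 146.6], 0.69), ([377.6, 311.7], 0.65), ([433.5, 278.9], 0.62), ([421.2, 179.9], 0.61)]
tile_medium scene [([214, 191], 0.65, 684), ([194, 252], 0.58, 933)] [([215.0, 191.2], 0.86)]
tile_medium top [([363, 206], 0.56, 1223)] [([363.1, 207.2], 0.68), ([238.3, 203.5], 0.35)]
tile_large scene [([193, 254], 0.86, 1020)] [([191.5, 252.8], 0.98)]
tile_large top [([305, 140], 0.82, 1196)] [([306.7, 139.1], 0.84)]
tile_giant scene [([255, 221], 0.74, 831)] [([253.5, 221.5], 0.79)]
tile_giant top [([302, 208], 0.9, 1227)] [([303.8, 210.6], 0.62)]
```

View pics/top0.png

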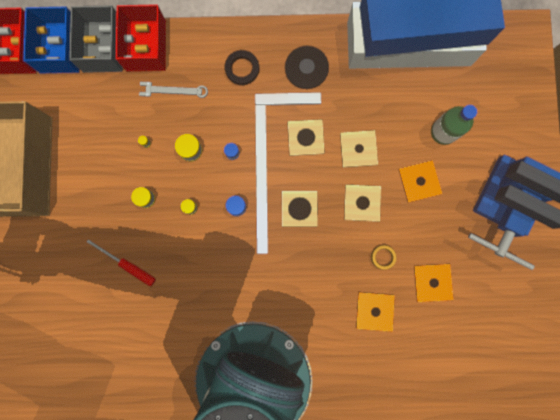

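View pics/scene0.png

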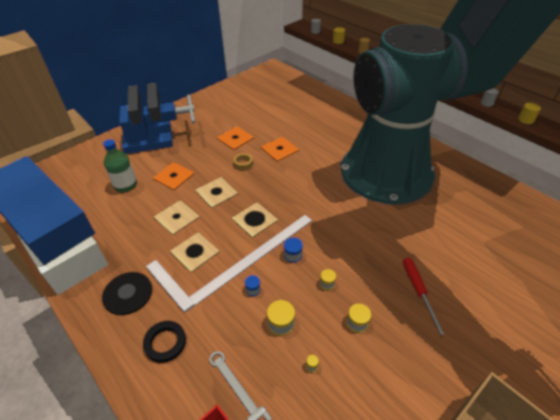

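The top view shows four yellow caps: small (143,141), giant (187,146), large (141,196) and medium (187,206). The blue ones are at (232,150) and (235,205). The plain plywood tiles have their discs at (306,138) large, (360,148) small, (300,208) giant and (363,203) medium. The orange tiles at (421,181), (434,283) and (376,312) are the look-alikes. In the scene view the discs are at (195,251), (176,216), (255,218) and (216,191). A white L-strip lies between the couplings and the tiles.

Next I'll measure the caps and discs by colour in both views.

```bash
cat > meas.py <<'E'
from h import *
def blobs(im,kind):
    hsv=cv2.cvtColor(im,cv2.COLOR_BGR2HSV)
    if kind=="disc": m=cv2.inRange(hsv,(0,0,0),(180,255,75))
    elif kind=="yellow": m=cv2.inRange(hsv,(24,150,120),(34,255,255))
    elif kind=="blue": m=cv2.inRange(hsv,(105,150,60),(125,255,255))
    n,l,s,c=cv2.connectedComponentsWithStats(m)
    return l,s,c
def near(im,kind,px):
    l,s,c=blobs(im,kind)
    ok=[i for i in range(1,len(s)) if 20<s[i,4]<1200]
    i=min(ok,key=lambda i:np.hypot(*(c[i]-px)))
    cn=max(cv2.findContours((l==i).astype(np.uint8),0,1)[0],key=cv2.contourArea)
    return c[i],s[i,4],cv2.fitEllipse(cn)
E
python3 - <<'E'
from meas import *
I={c:cv2.imread(f"pics/{c}0.png") for c in("scene","top")}
L={"y_small":("yellow",(312,361),(143,141)),"y_medium":("yellow",(328,276),(187,206)),"y_large":("yellow",(360,314),(141,196)),"y_giant":("yellow",(281,312),(187,146)),
"b_medium":("blue",(252,283),(232,150)),"b_large":("blue",(293,246),(235,205)),
"t_small":("disc",(176,216),(360,148)),"t_medium":("disc",(216,191),(363,203)),"t_large":("disc",(195,251),(306,138)),"t_giant":("disc",(255,218),(300,208))}
for n,(k,a,b) in L.items():
    r={}
    for c,p in(("scene",a),("top",b)):
        r[c]=near(I[c],k,p)
    P,g=tri(r["scene"][0],r["top"][0])
    h=.006 if k=="disc" else {"small":.034,"medium":.038,"large":.044,"giant":.05}[n[2:]]
    Q={c:at_z(c,r[c][0],h) for c in r}
    D=2*np.sqrt(r["top"][1]/np.pi)*(1.10-h)/433.6
    print(n,r["scene"][0].round(1),r["scene"][1],r["top"][0].round(1),r["top"][1],"tri",P.round(4),"gap",round(g,4),"top@z",Q["top"][:2].round(4),"sc@z",Q["scene"][:2].round(4),"diam",round(D*1000))
# white strip corners via both views
for a,b in(((309,219),(262,252)),((187,304),(261,102))):
    P,g=tri(a,b); print("strip",P.round(3),round(g,4))
big=cv2.resize(I["top"][90:240,110:410],(800,400),interpolation=cv2.INTER_CUBIC); cv2.imwrite("pics/crop1.png",big)
E
```

```text
y_small [312.2 361.7] 72 [142.5 140.1] 72 tri [0.6055 0.2723 0.0247] gap 0.0046 top@z [0.6044 0.2677] sc@z [0.607  0.2764] diam 24
y_medium [361.3 318.2] 116 [187.6 206. ] 166 tri [ 0.425   0.2156 -0.0897] gap 0.0868 top@z [0.4343 0.1524] sc@z [0.4634 0.2824] diam 36
y_large [361.3 318.2] 116 [140.8 196.4] 300 tri [0.4599 0.2763 0.0256] gap 0.0081 top@z [0.4597 0.2671] sc@z [0.4666 0.284 ] diam 48
y_giant [284.5 321.2] 65 [186.6 145.6] 454 tri [0.587  0.1637 0.0203] gap 0.0137 top@z [0.5839 0.1524] sc@z [0.593  0.1804] diam 58
b_medium [252.  282.8] 144 [230.8 149.8] 120 tri [0.575  0.0468 0.0278] gap 0.0045 top@z [0.5741 0.0441] sc@z [0.5773 0.0541] diam 30
b_large [292.6 246. ] 214 [235.1 205.2] 243 tri [0.4334 0.0363 0.0337] gap 0.0038 top@z [0.4335 0.0339] sc@z [0.4378 0.0435] diam 43
t_small [194.1 250.5] 152 [358.9 148. ] 25 tri [ 0.5878 -0.2809 -0.1347] gap 0.0744 top@z [ 0.5802 -0.2818] sc@z [ 0.6112 -0.1401] diam 14
t_medium [216.  190.7] 43 [362.5 202.5] 85 tri [ 0.4377 -0.2851  0.0033] gap 0.0043 top@z [ 0.439  -0.2861] sc@z [ 0.4378 -0.2808] diam 26
t_large [194.1 250.5] 152 [305.7 136.9] 176 tri [ 0.6115 -0.1447  0.0023] gap 0.0044 top@z [ 0.6122 -0.1459] sc@z [ 0.6112 -0.1401] diam 38
t_giant [254.2 218.2] 204 [299.4 208.4] 325 tri [ 0.4258 -0.1244  0.0021] gap 0.0039 top@z [ 0.4268 -0.1256] sc@z [ 0.4267 -0.12  ] diam 51
strip [ 0.315 -0.025 -0.005] 0.0092
strip [ 0.711 -0.03  -0.006] 0.0031
```

View pics/crop1.png

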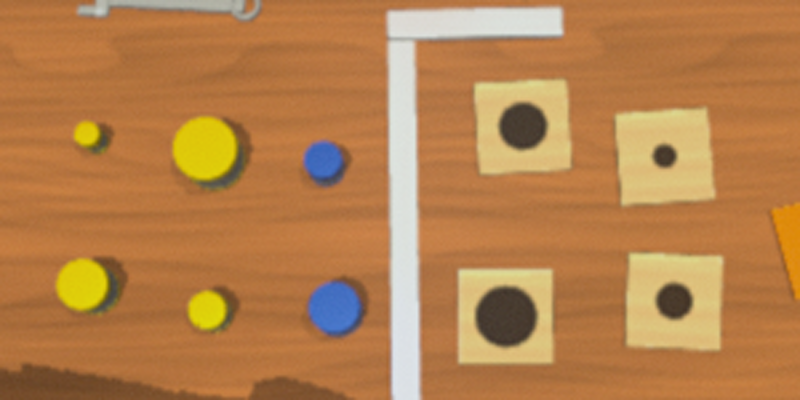

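The crop confirms the match: the pale plywood tiles are the four wanted (discs at crop (522,126) large, (664,156) small, (506,316) giant, (673,300) medium) and the orange one at the right is excluded. The caps sort by size as named. Disc height comes out at 2–3 mm against 6 mm given, and the two views differ by about 5 mm in y, so I'll use their mean. I'll close the fingers along y so that the grasp centres y, and take the giant first.

Emit:
drive_tool(series=[[[0.354, -0.505, -0.085], 19.5, 0.085], [[0.354, -0.505, -0.085], 19.5, 0.085], [[0.354, -0.505, -0.085], 19.5, 0.085], [[0.354, -0.505, -0.085], 19.5, 0.085], [[0.354, -0.505, -0.085], 19.5, 0.085], [[0.354, -0.505, -0.085], 19.5, 0.085], [[0.354, -0.505, -0.085], 19.5, 0.085], [[0.354, -0.505, -0.085], 19.5, 0.085], [[0.354, -0.505, -0.085], 19.5, 0.085], [[0.354, -0.505, -0.085], 19.5, 0.085], [[0.354, -0.505, -0.085], 19.5, 0.085], [[0.354, -0.505, -0.085], 19.5, 0.085], [[0.354, -0.505, -0.085], 19.5, 0.085], [[0.354, -0.505, -0.085], 19.5, 0.085], [[0.354, -0.505, -0.085], 19.5, 0.085], [[0.354, -0.505, -0.085], 19.5, 0.085], [[0.354, -0.505, -0.085], 19.5, 0.085], [[0.354, -0.505, -0.085], 19.5, 0.085], [[0.354, -0.505, -0.085], 19.5, 0.085], [[0.354, -0.505, -0.085], 19.5, 0.085]], force=15)

```text
clock: 3.77
tcp_pos: [0.5848, 0.1567, 0.1402]
tool_rot: [0.0, -0.002, 1.0, 0.0]
contact_force: [-0.5, -0.2, -0.7]
finger_gap: 0.0851
gripper_force: 0.0
```

```bash
python3 - <<'E'
from h import *
im=arm.snapshot("scene")
T=arm.sense()["tcp_pos"]; 
for z in(.14,.05):
    p=proj("scene",[T[0],T[1],z]); print(z,p); cv2.circle(im,tuple(int(v) for v in p),2,(255,0,255),-1)
cv2.imwrite("pics/s1.png",cv2.resize(im[180:400,150:450],(800,587),interpolation=cv2.INTER_CUBIC))
E
```

```text
0.14 (np.float64(279.0576792534288), np.float64(288.44796135746384))
0.05 (np.float64(279.6744268627036), np.float64(311.4585988878724))
```

View pics/s1.png

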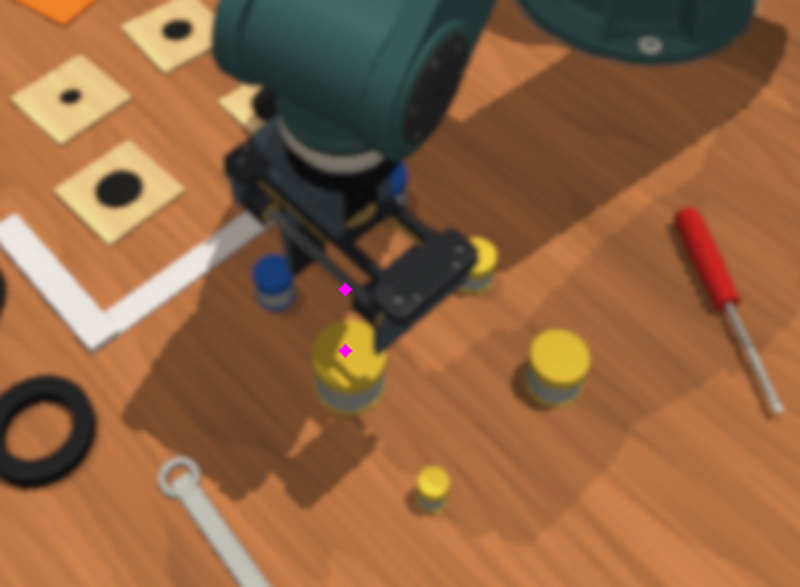

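The gripper (fingers at crop (385,340) and (300,260)) is centred over the giant; the projected cap centre at crop (345,350) lies on the cap's middle. Next I descend and grip.

Emit:
drive_tool(series=[[[0, 0, -0.03], 0, 0.085], [[0, 0, -0.06], 0, 0.085], [[0, 0, -0.08], 0, 0.085], [[0, 0, -0.1], 0, 0.085], [[0, 0, -0.11], 0, 0.085], [[0, 0, -0.12], 0, 0.085], [[0, 0, -0.12], 0, 0.085], [[0, 0, -0.12], 0, 0.07], [[0, 0, -0.12], 0, 0.065], [[0, 0, -0.12], 0, 0.06], [[0, 0, -0.12], 0, 0.05], [[0, 0, -0.12], 0, 0.05], [[0, 0, -0.12], 0, 0.05], [[0, 0, -0.12], 0, 0.05]], force=15)

```text
clock: 4.98
tcp_pos: [0.5859, 0.1558, 0.0208]
tool_rot: [0.001, -0.002, 1.0, 0.0]
contact_force: [-1.7, -0.3, 7.5]
finger_gap: 0.0597
gripper_force: 15.0
```

Emit:
drive_tool(series=[[[0, 0, 0], 0, 0.05], [[0, 0, 0.01], 0, 0.05], [[0, 0, 0.03], 0, 0.05], [[0, 0, 0.06], 0, 0.05], [[0, 0, 0.09], 0, 0.05], [[0, 0, 0.1], 0, 0.05], [[-0.015, -0.027, 0.1], 0, 0.05], [[-0.03, -0.053, 0.1], 0, 0.05], [[-0.046, -0.08, 0.1], 0, 0.05], [[-0.061, -0.107, 0.1], 0, 0.05], [[-0.076, -0.134, 0.1], 0, 0.05], [[-0.091, -0.161, 0.1], 0, 0.05], [[-0.107, -0.188, 0.1], 0, 0.05], [[-0.122, -0.215, 0.1], 0, 0.05], [[-0.137, -0.242, 0.1], 0, 0.05], [[-0.15, -0.265, 0.09], 0, 0.05], [[-0.158, -0.279, 0.07], 0, 0.05], [[-0.158, -0.279, 0.05], 0, 0.05], [[-0.158, -0.279, 0.035], 0, 0.05], [[-0.158, -0.279, 0.035], 0, 0.05]], force=30)

```text
clock: 6.65
tcp_pos: [0.4253, -0.123, 0.0526]
tool_rot: [-0.002, -0.001, 1.0, 0.001]
contact_force: [-1.7, -0.1, -3.2]
finger_gap: 0.0595
gripper_force: 30.0
```

```bash
python3 - <<'E'
from h import *
print(arm.sense()["tcp_pos"],arm.sense()["finger_gap"])
a=arm.snapshot("scene");b=arm.snapshot("top")
f=lambda im:cv2.resize(im,(400,400),interpolation=cv2.INTER_CUBIC)
cv2.imwrite("pics/p2.png",np.hstack([f(a[120:320,150:350]),f(b[110:310,210:410])]))
E
```

```text
[ 0.42529853 -0.12302329  0.0526062 ] 0.059543540799852884
```

View pics/p2.png

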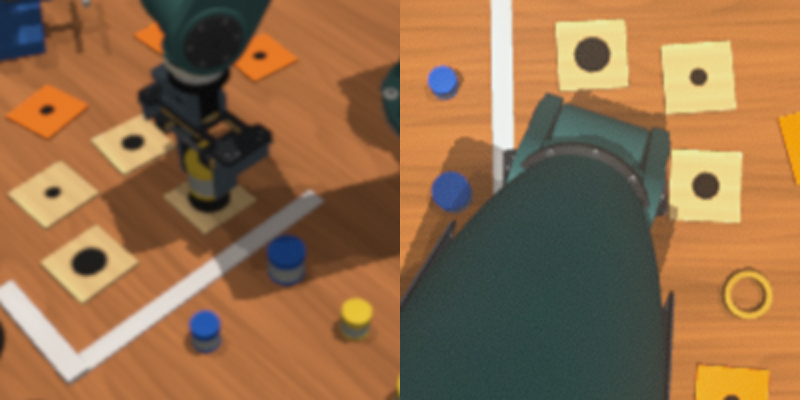

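The giant is held over its tile: in the left half it is at (205,175), with its disc showing just below at (210,200). Now I lower it, release and rise.

Emit:
drive_tool(series=[[[0.001, 0, -0.01], 0, 0.05], [[0.001, 0, -0.018], 0, 0.05], [[0.001, 0, -0.024], 0, 0.05], [[0.001, 0, -0.028], 0, 0.05], [[0.001, 0, -0.028], 0, 0.05], [[0.001, 0, -0.028], 0, 0.05], [[0.001, 0, -0.028], 0, 0.065], [[0.001, 0, -0.028], 0, 0.08], [[0.001, 0, -0.028], 0, 0.085], [[0.001, 0, -0.028], 0, 0.085], [[0.001, 0, -0.01], 0, 0.085], [[0.001, 0, 0.02], 0, 0.085], [[0.001, 0, 0.05], 0, 0.085], [[0.001, 0, 0.085], 0, 0.085]], force=20)

```text
clock: 7.92
tcp_pos: [0.4276, -0.1231, 0.1406]
tool_rot: [-0.001, -0.002, 1.0, 0.0]
contact_force: [-0.3, -0.2, -1.0]
finger_gap: 0.0848
gripper_force: 0.0
```

Emit:
drive_tool(series=[[[0.032, 0.393, 0], 0, 0.078], [[0.032, 0.393, 0], 0, 0.078], [[0.032, 0.393, 0], 0, 0.078], [[0.032, 0.393, 0], 0, 0.078], [[0.032, 0.393, 0], 0, 0.078], [[0.032, 0.393, 0], 0, 0.078], [[0.032, 0.393, 0], 0, 0.078], [[0.032, 0.393, 0], 0, 0.078], [[0.032, 0.393, 0], 0, 0.078], [[0.032, 0.393, 0], 0, 0.078], [[0.032, 0.393, 0], 0, 0.078], [[0.032, 0.393, 0], 0, 0.078], [[0.032, 0.393, 0], 0, 0.078], [[0.032, 0.393, 0], 0, 0.078], [[0.032, 0.393, 0], 0, 0.078], [[0.032, 0.393, 0], 0, 0.078]])

```text
clock: 9.25
tcp_pos: [0.4604, 0.2688, 0.14]
tool_rot: [0.0, -0.001, 1.0, -0.0]
contact_force: [-0.7, -0.6, -0.3]
finger_gap: 0.0783
gripper_force: 0.0
```

```bash
python3 - <<'E'
from h import *
a=arm.snapshot("scene");b=arm.snapshot("top")
cv2.imwrite("pics/scene2.png",a);cv2.imwrite("pics/top2.png",b)
from meas import *
for c,im,p in(("scene",a,(255,205)),("top",b,(300,206))):
    r=near(im,"yellow",p); print(c,r[0],r[1],r[2],at_z(c,r[0],.056).round(4))
f=lambda im:cv2.resize(im,(400,400),interpolation=cv2.INTER_CUBIC)
cv2.imwrite("pics/p3.png",np.hstack([f(a[180:380,190:390]),f(b[110:310,110:310])]))
f2=lambda im:cv2.resize(im,(400,200),interpolation=cv2.INTER_CUBIC)
cv2.imwrite("pics/p3.png",np.vstack([cv2.imread("pics/p3.png"),np.hstack([f2(a[175:255,175:335]),f2(b[168:248,220:380])])]))
E
```

```text
scene [312.21794872 361.38461538] 78 ((312.208740234375, 361.3715515136719), (8.419683456420898, 9.934865951538086), 176.55227661132812) [0.614  0.2819 0.056 ]
top [299.89527721 206.1724846 ] 487 ((299.898193359375, 206.169921875), (23.727420806884766, 24.317781448364258), 24.948789596557617) [ 0.4266 -0.1247  0.056 ]
```

View pics/p3.png

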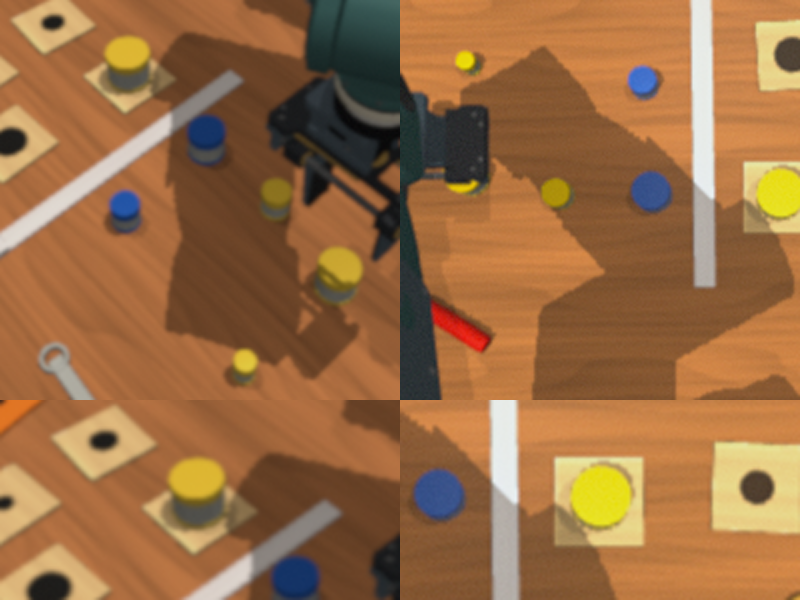

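The giant stands on its tile: the top view gives (0.4266,-0.1247) against its disc at (0.4268,-0.1256), less than 1 mm off. The gripper is now above yellow_large (left half, cap at (338,268)). I grip that next.

Emit:
drive_tool(series=[[[0, 0, -0.03], 0, 0.078], [[0, 0, -0.06], 0, 0.078], [[0, 0, -0.08], 0, 0.078], [[0, 0, -0.1], 0, 0.078], [[0, 0, -0.11], 0, 0.078], [[0, 0, -0.12], 0, 0.078], [[0, 0, -0.12], 0, 0.078], [[0, 0, -0.12], 0, 0.06], [[0, 0, -0.12], 0, 0.053], [[0, 0, -0.12], 0, 0.048], [[0, 0, -0.12], 0, 0.038], [[0, 0, -0.12], 0, 0.038], [[0, 0, -0.12], 0, 0.038], [[0, 0, -0.12], 0, 0.038], [[0, 0, -0.11], 0, 0.038], [[0, 0, -0.09], 0, 0.038], [[0, 0, -0.06], 0, 0.038], [[0, 0, -0.03], 0, 0.038], [[0, 0, -0.02], 0, 0.038], [[0, 0, -0.02], 0, 0.038]], force=25)

```text
clock: 11.02
tcp_pos: [0.4616, 0.2704, 0.1226]
tool_rot: [0.002, -0.002, 1.0, 0.001]
contact_force: [0.2, 0.4, -3.3]
finger_gap: 0.0475
gripper_force: 25.0
```

Emit:
drive_tool(series=[[[0.005, -0.014, 0], 0, 0.038], [[0.015, -0.041, 0], 0, 0.038], [[0.026, -0.07, 0], 0, 0.038], [[0.037, -0.1, 0], 0, 0.038], [[0.048, -0.13, 0], 0, 0.038], [[0.059, -0.16, 0], 0, 0.038], [[0.07, -0.19, 0], 0, 0.038], [[0.081, -0.22, 0], 0, 0.038], [[0.092, -0.25, 0], 0, 0.038], [[0.103, -0.28, 0], 0, 0.038], [[0.114, -0.31, 0], 0, 0.038], [[0.125, -0.34, 0], 0, 0.038], [[0.136, -0.37, 0], 0, 0.038], [[0.145, -0.395, -0.01], 0, 0.038], [[0.152, -0.413, -0.03], 0, 0.038], [[0.152, -0.413, -0.05], 0, 0.038], [[0.152, -0.413, -0.065], 0, 0.038], [[0.152, -0.413, -0.065], 0, 0.038]], force=30)

```text
clock: 12.52
tcp_pos: [0.6094, -0.1425, 0.0504]
tool_rot: [-0.003, -0.002, 1.0, 0.001]
contact_force: [-1.3, -0.1, -4.0]
finger_gap: 0.047
gripper_force: 30.0
```

Emit:
drive_tool(series=[[[0, 0, -0.01], 0, 0.038], [[0, 0, -0.018], 0, 0.038], [[0, 0, -0.024], 0, 0.038], [[0, 0, -0.028], 0, 0.038], [[0, 0, -0.028], 0, 0.038], [[0, 0, -0.028], 0, 0.038], [[0, 0, -0.028], 0, 0.053], [[0, 0, -0.028], 0, 0.065], [[0, 0, -0.028], 0, 0.074], [[0, 0, -0.028], 0, 0.074], [[0, 0, -0.01], 0, 0.074], [[0, 0, 0.02], 0, 0.074], [[0, 0, 0.05], 0, 0.074], [[0, 0, 0.085], 0, 0.074]], force=20)

```text
clock: 13.68
tcp_pos: [0.6116, -0.1431, 0.1404]
tool_rot: [-0.001, -0.002, 1.0, 0.0]
contact_force: [-0.1, 0.5, -0.7]
finger_gap: 0.0738
gripper_force: 0.0
```

Emit:
drive_tool(series=[[[-0.177, 0.298, 0], 0, 0.066], [[-0.177, 0.298, 0], 0, 0.066], [[-0.177, 0.298, 0], 0, 0.066], [[-0.177, 0.298, 0], 0, 0.066], [[-0.177, 0.298, 0], 0, 0.066], [[-0.177, 0.298, 0], 0, 0.066], [[-0.177, 0.298, 0], 0, 0.066], [[-0.177, 0.298, 0], 0, 0.066], [[-0.177, 0.298, 0], 0, 0.066], [[-0.177, 0.298, 0], 0, 0.066], [[-0.177, 0.298, 0], 0, 0.066], [[-0.177, 0.298, 0], 0, 0.066], [[-0.177, 0.298, 0], 0, 0.066], [[-0.177, 0.298, 0], 0, 0.066], [[-0.177, 0.298, 0], 0, 0.066]])

```text
clock: 14.93
tcp_pos: [0.4357, 0.154, 0.1399]
tool_rot: [-0.0, -0.001, 1.0, -0.0]
contact_force: [-1.2, -1.0, 0.7]
finger_gap: 0.0659
gripper_force: 0.0
```

```bash
python3 - <<'E'
from meas import *
a=arm.snapshot("scene");b=arm.snapshot("top")
r=near(b,"yellow",(305,135)); print(r[0],r[1],at_z("top",r[0],.05).round(4),"disc .6122 -.1459")
T=arm.sense()["tcp_pos"]; print(T)
p=proj("scene",[T[0],T[1],.038]); print(p); cv2.circle(a,tuple(int(round(v)) for v in p),1,(255,0,255),-1)
f=lambda im:cv2.resize(im,(400,400),interpolation=cv2.INTER_CUBIC)
cv2.imwrite("pics/p4.png",np.hstack([f(a[180:340,160:400]),f(b[90:250,230:390])]))
E
```

```text
[306.27083333 132.86805556] 288 [ 0.6099 -0.1448  0.05  ] disc .6122 -.1459
[0.43554121 0.15423409 0.13986375]
(np.float64(326.2033756791805), np.float64(274.27444525228685))
```

View pics/p4.png

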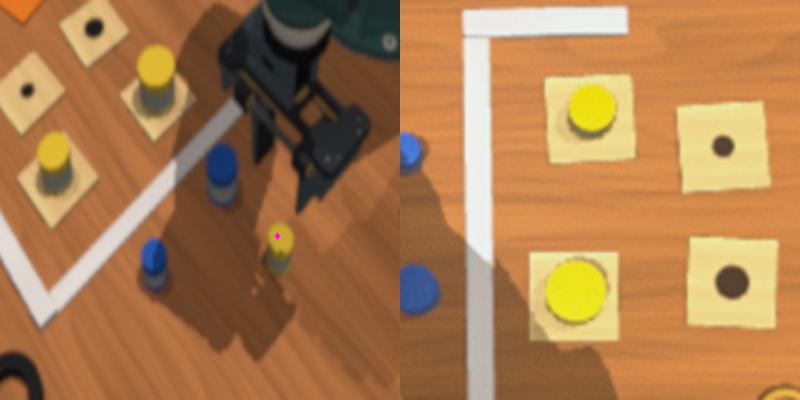

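yellow_large stands on its tile about 2.5 mm off the disc's middle, which is fine. The gripper is over yellow_medium: its projected centre, crop (278,236), lies on the cap. I pick it up, bowing the path outwards to stay in reach.

Emit:
drive_tool(series=[[[0, 0.001, -0.03], 0, 0.066], [[0, 0.001, -0.06], 0, 0.066], [[0, 0.001, -0.08], 0, 0.066], [[0, 0.001, -0.1], 0, 0.066], [[0, 0.001, -0.112], 0, 0.066], [[0, 0.001, -0.122], 0, 0.066], [[0, 0.001, -0.122], 0, 0.066], [[0, 0.001, -0.122], 0, 0.05], [[0, 0.001, -0.122], 0, 0.042], [[0, 0.001, -0.122], 0, 0.036], [[0, 0.001, -0.122], 0, 0.026], [[0, 0.001, -0.122], 0, 0.026], [[0, 0.001, -0.122], 0, 0.026], [[0, 0.001, -0.122], 0, 0.026], [[0, 0, -0.11], 0, 0.026], [[0, 0, -0.09], 0, 0.026], [[0, 0, -0.06], 0, 0.026], [[0, 0, -0.03], 0, 0.026], [[0, 0, -0.02], 0, 0.026], [[0, 0, -0.02], 0, 0.026]], force=25)

```text
clock: 16.7
tcp_pos: [0.4368, 0.1551, 0.1222]
tool_rot: [0.002, -0.002, 1.0, 0.001]
contact_force: [0.3, 0.6, -1.7]
finger_gap: 0.0352
gripper_force: 25.0
```

Emit:
drive_tool(series=[[[0.01, -0.014, 0], 0, 0.026], [[0.02, -0.041, 0], 0, 0.026], [[0.03, -0.07, 0], 0, 0.026], [[0.04, -0.1, 0], 0, 0.026], [[0.05, -0.13, 0], 0, 0.026], [[0.05, -0.16, 0], 0, 0.026], [[0.05, -0.19, 0], 0, 0.026], [[0.05, -0.22, 0], 0, 0.026], [[0.05, -0.25, 0], 0, 0.026], [[0.05, -0.28, 0], 0, 0.026], [[0.045, -0.31, 0], 0, 0.026], [[0.035, -0.34, 0], 0, 0.026], [[0.025, -0.37, 0], 0, 0.026], [[0.015, -0.4, 0], 0, 0.026], [[0.004, -0.425, -0.01], 0, 0.026], [[0.004, -0.439, -0.03], 0, 0.026], [[0.004, -0.439, -0.05], 0, 0.026], [[0.004, -0.439, -0.067], 0, 0.026], [[0.004, -0.439, -0.067], 0, 0.026]], force=30)

```text
clock: 18.28
tcp_pos: [0.4368, -0.283, 0.0486]
tool_rot: [-0.003, -0.001, 1.0, 0.002]
contact_force: [-1.1, 0.9, -2.2]
finger_gap: 0.0355
gripper_force: 30.0
```

Emit:
drive_tool(series=[[[0, 0, -0.01], 0, 0.026], [[0, 0, -0.018], 0, 0.026], [[0, 0, -0.024], 0, 0.026], [[0, 0, -0.028], 0, 0.026], [[0, 0, -0.028], 0, 0.026], [[0, 0, -0.028], 0, 0.026], [[0, 0, -0.028], 0, 0.04], [[0, 0, -0.028], 0, 0.055], [[0, 0, -0.028], 0, 0.064], [[0, 0, -0.028], 0, 0.064], [[0, 0, -0.01], 0, 0.064], [[0, 0, 0.02], 0, 0.064], [[0, 0, 0.05], 0, 0.064], [[0, 0, 0.087], 0, 0.064]], force=20)

```text
clock: 19.45
tcp_pos: [0.4385, -0.2837, 0.1403]
tool_rot: [-0.001, -0.002, 1.0, 0.001]
contact_force: [0.1, -0.4, 0.5]
finger_gap: 0.0642
gripper_force: 0.0
```

Emit:
drive_tool(series=[[[0.166, 0.554, 0], 0, 0.056], [[0.166, 0.554, 0], 0, 0.056], [[0.166, 0.554, 0], 0, 0.056], [[0.166, 0.554, 0], 0, 0.056], [[0.166, 0.554, 0], 0, 0.056], [[0.166, 0.554, 0], 0, 0.056], [[0.166, 0.554, 0], 0, 0.056], [[0.166, 0.554, 0], 0, 0.056], [[0.166, 0.554, 0], 0, 0.056], [[0.166, 0.554, 0], 0, 0.056], [[0.166, 0.554, 0], 0, 0.056], [[0.166, 0.554, 0], 0, 0.056], [[0.166, 0.554, 0], 0, 0.056], [[0.166, 0.554, 0], 0, 0.056], [[0.166, 0.554, 0], 0, 0.056], [[0.166, 0.554, 0], 0, 0.056], [[0.166, 0.554, 0], 0, 0.056], [[0.166, 0.554, 0], 0, 0.056], [[0.166, 0.554, 0], 0, 0.056], [[0.166, 0.554, 0], 0, 0.056]])

```text
clock: 21.12
tcp_pos: [0.6053, 0.2687, 0.1401]
tool_rot: [0.0, -0.001, 1.0, -0.0]
contact_force: [-0.9, -0.1, -0.1]
finger_gap: 0.0559
gripper_force: 0.0
```

```bash
python3 - <<'E'
from meas import *
a=arm.snapshot("scene");b=arm.snapshot("top")
r=near(b,"yellow",(363,200)); print(r[0],r[1],at_z("top",r[0],.044).round(4),"disc .439 -.2861")
hsv=cv2.cvtColor(b,cv2.COLOR_BGR2HSV); g=cv2.cvtColor(b,cv2.COLOR_BGR2GRAY)[140:158,350:370]
m=cv2.moments((g<110).astype(np.uint8)); q=(350+m["m10"]/m["m00"],140+m["m01"]/m["m00"]); print("small disc",q,m["m00"],at_z("top",q,.006))
T=arm.sense()["tcp_pos"]
p=proj("scene",[T[0],T[1],.034]); print(T,p); cv2.circle(a,tuple(int(round(v)) for v in p),1,(255,0,255),-1)
f=lambda im:cv2.resize(im,(400,400),interpolation=cv2.INTER_CUBIC)
cv2.imwrite("pics/p5.png",np.hstack([f(a[250:400,250:400]),f(b[90:250,230:390])]))
E
```

```text
[364.99425287 201.06321839] 174 [ 0.4377 -0.2852  0.044 ] disc .439 -.2861
small disc (358.9130434782609, 148.0) 46.0 [ 0.58026956 -0.28187627  0.006     ]
[0.60539348 0.26902916 0.14011405] (np.float64(310.12726538703), np.float64(358.494746726544))
```

View pics/p5.png

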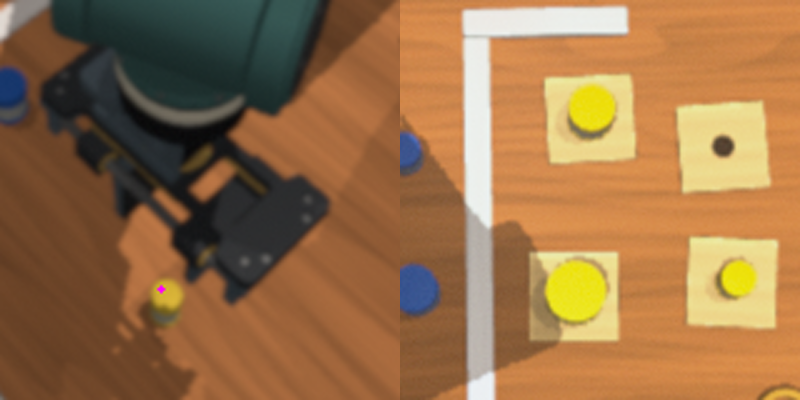

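yellow_medium stands within 1.5 mm of its disc's middle. The gripper is over yellow_small at crop (165,292), needing a 1–2 mm correction. I pick it and carry it.

Emit:
drive_tool(series=[[[0.001, 0.002, -0.03], 0, 0.056], [[0.001, 0.002, -0.06], 0, 0.056], [[0.001, 0.002, -0.08], 0, 0.056], [[0.001, 0.002, -0.1], 0, 0.056], [[0.001, 0.002, -0.114], 0, 0.056], [[0.001, 0.002, -0.124], 0, 0.056], [[0.001, 0.002, -0.124], 0, 0.056], [[0.001, 0.002, -0.124], 0, 0.04], [[0.001, 0.002, -0.124], 0, 0.03], [[0.001, 0.002, -0.124], 0, 0.024], [[0.001, 0.002, -0.124], 0, 0.014], [[0.001, 0.002, -0.124], 0, 0.014], [[0.001, 0.002, -0.124], 0, 0.014], [[0.001, 0.002, -0.124], 0, 0.014], [[0.001, 0.002, -0.11], 0, 0.014], [[0.001, 0.002, -0.09], 0, 0.014], [[0.001, 0.002, -0.06], 0, 0.014], [[0.001, 0.002, -0.03], 0, 0.014], [[0.001, 0.002, -0.02], 0, 0.014], [[0.001, 0.002, -0.02], 0, 0.014]], force=20)

```text
clock: 22.88
tcp_pos: [0.6079, 0.2723, 0.1234]
tool_rot: [0.002, -0.002, 1.0, 0.001]
contact_force: [0.0, -0.2, -0.6]
finger_gap: 0.0234
gripper_force: 20.0
```

Emit:
drive_tool(series=[[[-0.001, -0.015, 0], 0, 0.014], [[-0.002, -0.045, 0], 0, 0.014], [[-0.004, -0.075, 0], 0, 0.014], [[-0.005, -0.105, 0], 0, 0.014], [[-0.006, -0.135, 0], 0, 0.014], [[-0.008, -0.165, 0], 0, 0.014], [[-0.009, -0.195, 0], 0, 0.014], [[-0.011, -0.225, 0], 0, 0.014], [[-0.012, -0.255, 0], 0, 0.014], [[-0.013, -0.285, 0], 0, 0.014], [[-0.015, -0.315, 0], 0, 0.014], [[-0.016, -0.345, 0], 0, 0.014], [[-0.018, -0.375, 0], 0, 0.014], [[-0.019, -0.405, 0], 0, 0.014], [[-0.021, -0.435, 0], 0, 0.014], [[-0.022, -0.465, 0], 0, 0.014], [[-0.024, -0.495, 0], 0, 0.014], [[-0.025, -0.525, 0], 0, 0.014], [[-0.026, -0.545, 0], 0, 0.014], [[-0.026, -0.552, 0], 0, 0.014]])

```text
clock: 24.55
tcp_pos: [0.5785, -0.2829, 0.118]
tool_rot: [-0.001, -0.001, 1.0, 0.0]
contact_force: [0.5, 0.2, -1.1]
finger_gap: 0.0231
gripper_force: 20.0
```

Emit:
drive_tool(series=[[[0, 0, -0.025], 0, 0.014], [[0, 0, -0.05], 0, 0.014], [[0, 0, -0.07], 0, 0.014], [[0, 0, -0.085], 0, 0.014], [[0, 0, -0.092], 0, 0.014], [[0, 0, -0.097], 0, 0.014], [[0, 0, -0.097], 0, 0.014], [[0, 0, -0.097], 0, 0.014]])

```text
clock: 25.22
tcp_pos: [0.5806, -0.2803, 0.0233]
tool_rot: [0.0, -0.002, 1.0, -0.0]
contact_force: [-0.5, -0.7, -0.8]
finger_gap: 0.0232
gripper_force: 20.0
```

Emit:
drive_tool(series=[[[0, 0, 0], 0, 0.03], [[0, 0, 0], 0, 0.045], [[0, 0, 0], 0, 0.055], [[0, 0, 0], 0, 0.055], [[0, 0, 0.015], 0, 0.055], [[0, 0, 0.045], 0, 0.055], [[0, 0, 0.08], 0, 0.055], [[0, 0, 0.12], 0, 0.055], [[0, 0.41, 0.18], 0, 0.055], [[0, 0.41, 0.18], 0, 0.055], [[0, 0.41, 0.18], 0, 0.055], [[0, 0.41, 0.18], 0, 0.055], [[0, 0.41, 0.18], 0, 0.055], [[0, 0.41, 0.18], 0, 0.055], [[0, 0.41, 0.18], 0, 0.055], [[0, 0.41, 0.18], 0, 0.055], [[0, 0.41, 0.18], 0, 0.055], [[0, 0.41, 0.18], 0, 0.055], [[0, 0.41, 0.18], 0, 0.055], [[0, 0.41, 0.18], 0, 0.055]])

```text
clock: 26.88
tcp_pos: [0.5804, 0.1314, 0.2043]
tool_rot: [0.001, -0.003, 1.0, 0.0]
contact_force: [0.6, -0.1, 0.9]
finger_gap: 0.0552
gripper_force: 0.0
```

```bash
python3 - <<'E'
from meas import *
a=arm.snapshot("scene");b=arm.snapshot("top")
for n,p,h in(("small",(360,146),.04),("medium",(365,201),.044),("large",(306,133),.05),("giant",(300,206),.056)):
    r=near(b,"yellow",p); print(n,r[0],r[1],at_z("top",r[0],h).round(4))
for k,p in(("b_m",(231,150)),("b_l",(235,205))):
    r=near(b,"blue",p); print(k,r[0],r[1])
f=lambda im:cv2.resize(im,(400,400),interpolation=cv2.INTER_CUBIC)
cv2.imwrite("pics/p6.png",np.hstack([f(a[160:310,150:300]),f(b[90:250,230:390])]))
E
```

```text
small [361.19444444 145.56944444] 72 [ 0.5777 -0.2814  0.04  ]
medium [364.94857143 200.94857143] 175 [ 0.438  -0.2851  0.044 ]
large [306.21754386 132.86315789] 285 [ 0.61   -0.1447  0.05  ]
giant [300.1987041  205.72138229] 463 [ 0.4277 -0.1255  0.056 ]
b_m [230.53271028 149.87850467] 107
b_l [234.91943128 205.13744076] 211
```

View pics/p6.png

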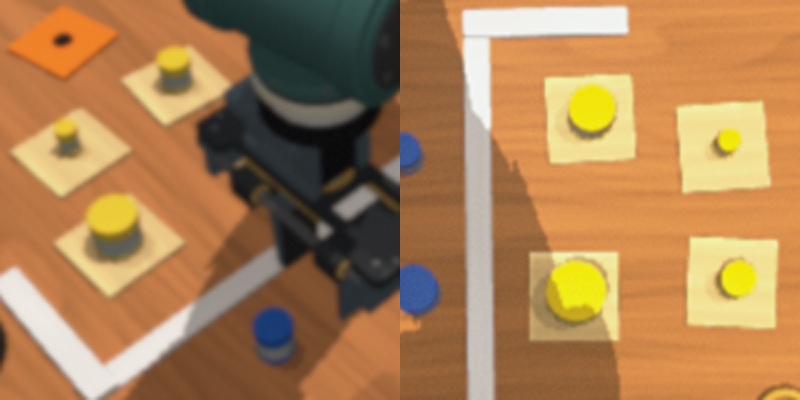

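All four yellow-capped couplings stand upright on their tiles (right half: large (592,108), small (728,140), giant (577,291), medium (738,279)). Each is within about 3 mm of its disc's middle. The blue caps moved less than 0.5 px and the arm is clear, so I hand it in.

```bash
python3 -c "
from workcell import arm
print(arm.sign_off())"
```

```text
the job is handed in; nothing more can be done
None
```

I handed the job in at about 27 s: all four yellow-capped couplings stand upright on their matching tiles, each within about 3 mm of its disc's middle by the top camera, and neither blue-capped one moved; sign-off returned no verdict.

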